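# Set the length stop of a candle-trimming gauge

### The job

The next batch is the yellow candles: on the wooden trimming gauge, slide the blue length stop along its steel rail by its round wooden knob until its black pointer is level with the yellow tab (not the red or the green one), then let go of it and leave it standing there.

Things in the scene. Friction and masses are not known exactly. Their poses are not given: they have to be found in the camera images.
- stop (a joint): Position of the blue stop carriage along its rail, in m, 0 to 0.300: 0 at the rail's -y end (in the gauge's axes), growing towards the gauge's +y. It slides with about 3 N of friction, stays where it is left, and has no spring or detent. It starts somewhere in the middle of the rail, so the yellow tab may lie on either side of it.
- stop_knob (a point): Grip of the stop: an upright round wooden knob, 30 mm across, 46 mm tall, about 90 mm above the bench. This point is on its axis, 20 mm below its top; its underside is 6 mm above the blue block (60 mm across the rail, 50 mm along it). The black pointer sticks out on the gauge's +x side, level along the rail with this point; an aluminium stop plate reaches out on the -x side, below the block's top.
- gauge: The gauge, fixed to the bench: wooden board 200 (x) by 400 (y) by 18 mm, a steel rail along its y axis through its origin, 48 mm high end blocks, a candle trough on its -x side (towards the robot), and on its +x side a white scale strip with three coloured tabs. Apart from the knob nothing on it is above 60 mm. Origin: centre of the board's underside.
- tab_yellow: Yellow tab, a block 34 (x) by 20 (y, along the rail) by 14 mm high, fixed on the scale strip 77 mm to the +x side of the rail's centre line; a red and a green tab of the same shape stand elsewhere on it. Origin: centre of its underside; axes parallel to the gauge's. The stop is set when the knob's axis and this origin are level along the gauge's y axis.

How it is judged:
By the outcome, as a careful person would: the job done as asked, in the order asked, and still so for the second after the job is handed in, with the robot touching nothing.
It also fails if it takes over 32 s, if anything falls off the work surface, if the arm or the gripper's body presses on something with over 40 N, if the wrist force passes 120 N, or if a joint passes its speed limit or range.

### The arm

A 7-joint arm with a two-finger parallel gripper is mounted at the origin on the work surface. World frame = base frame: x ahead of the robot, y to its left, z up, the work surface at z = 0. Lengths are in m, angles in degrees, forces in N, time in s.
With the tool pointing down it reaches from about 0.425 to 0.875 m from the base axis. Payload 4.7 kg.
Tool frame: the origin (TCP) lies between the finger pads; the fingertips stand env.finger_overhang ahead of it and the grasp point (between the pads) lies 5 mm behind it (env.finger_overhang is the distance from the TCP to the fingertips, in m); z points along the fingers, y is the line along which they close (so a half turn about z gives the same grasp; the last joint's range is limited). The gripper opens to 87 mm and grips with 3 to 60 N. Pads are 19 mm wide; open, the fingers measure 117 mm over their backs; the gripper's body (75 mm by 190 mm) begins 51 mm behind the grasp point.
Start: joints at [-74.765, 18.392, -4.016, 83.108, 1.295, 78.541, -3.26], TCP at [0.162, 0.63, 0.237] pointing down, gripper open.
Joint ranges: [-163.93, 163.93], [-17.29, 119.83], [-79.2, 71.16], [3.27, 140.29], [-89.18, 269.18], [5.43, 117.66], [-154.24, 154.24]. Speed limits (degrees/s): [147.25, 147.25, 180, 180, 180, 180, 180].

### API

Orientations are given as [roll, pitch, yaw] about the fixed x, y, z axes, in that order (R = Rz(yaw) Ry(pitch) Rx(roll)).
In Python, from cell import telemetry, eyes, env, models gives the robot as it stands. The module is installed in compiled form; this text tells all that it offers.
- The arm moves only by the tool drive_tool, never from a script. Its arguments are lists of equal length, an entry for each row: "angular": the turn, a rotation vector about the tool's x, y, z in rad, a list of three; "delta_pos": the shift along the tool's x, y, z in cm, a list of three; "gripper": the finger opening in cm, from 0 to 8.7. A call has 1 to 20 rows; each row shifts and turns the commanded pose from where the row before left it, along the tool's axes as they then stand; what a row does not reach is not made up. A row lasts 1/10 s, in which the tool goes at most 50 mm and 8.59 degrees, less where a joint would pass 70% of its speed; a pose out of reach is approached as far as the arm can. A call with a gripper value outside its range is refused whole. The fingers move at their own pace and stop on an object; "squeeze" is the grip in N (left out, the last holds). Time passes only in rows, so rows that do not move let the fingers close. It gives the time, the measured TCP pose, the force, the opening and the grip force at its end, in the units of the state.
- telemetry.get_obs(): the state, without advancing time (a new reading comes with each control period).
- eyes.read_camera(name): name is "scene" or "top"; returns a dict with "pixels" (480x640x3 uint8, red, green, blue), "mtx" (3x3 intrinsics, pixels), "origin" and "orientation" of the camera in the world. Camera axes: x right, y down, z forward; pixel columns grow to the right and rows downward; lengths in m; the calibration is good to about 2 mm. A picture is of the moment at which its call begins. There is no depth.
- env.sign_off(): hands the job in; it is judged then, once.
Trained networks look in a picture, given as the dict that the camera call returned (one of the last four; its "shot" number tells which), for a name from the list of things; names that differ only in an ending like _2 or _b are one class to them, and where a whole thing is asked for, a point or a joint stands for the part that bears it (a point fixed in the world has none). Each returns a list of dicts, best first, with "p" (0 to 1); they miss things now and then, are a little off and sometimes report something else, mostly with a low value. They report only what shows in the picture. A call takes as long as a camera call.
- models.search_frame(picture, target): "centre" ([column, row] in pixels, amid what is visible of it).
- models.cut_out(picture, target): "pixels" (480x640 bool, what is visible of it) and "centre" ([column, row] in pixels, amid what is visible of it).
The state is a dict: "time_s": time; "qpos": joint angles; "joint_velocities": joint speeds; "effort": joint torques, N m; "tool_pos": TCP position; "tool_rot": TCP orientation; "force": force on the tool from outside, world axes, zero at the start; "wrist_torque": the same for the moment, N m; "grip_width": finger opening in m; "grasp_force": force on a finger pad.
Only numpy, scipy, OpenCV 4.12 (cv2) and the standard library are available. Lean on these libraries where they do the work, as an engineer would, in place of code of your own. Each camera call takes 0.05 s, during which the arm holds its last target. There are 200 camera calls.

## Working session

There is one attempt and no reset: what is moved stays moved. The work goes in short steps, Python scripts to look and compute and a tool call to move; the robot and the scene stay as the last step left them, time stands still between calls to the robot, and variables do not carry over. Pictures are saved under pics/ and viewed, at most 10 in all, crops included, and the job is handed in when it is done.

Besides the shell and the picture viewer there is one more tool, called as name(argument=value, ...), one argument or row to a line, values as JSON. drive_tool: Moves the arm, as the interface text tells. Its arguments: {"type":"object","properties":{"angular":{"type":"array","items":{"type":"array","items":{"type":"number"}}},"delta_pos":{"type":"array","items":{"type":"array","items":{"type":"number"}}},"gripper":{"type":"array","items":{"type":"number"}},"squeeze":{"type":"number"}},"required":["angular","delta_pos","gripper"]}

```bash
mkdir -p pics
cat > h.py <<'E'
from cell import telemetry, eyes, env, models
import numpy as np, cv2
from scipy.spatial.transform import Rotation as R
def rot(c):
    o=np.array(c["orientation"],float)
    return o if o.shape==(3,3) else R.from_euler('xyz',o,degrees=True).as_matrix()
def ray(c,px,z):
    d=rot(c)@np.linalg.inv(np.array(c["mtx"]))@np.array([px[0],px[1],1.])
    o=np.array(c["origin"]); return o+d*(z-o[2])/d[2]
def proj(c,p):
    q=np.array(c["mtx"])@rot(c).T@(np.array(p)-np.array(c["origin"])); return q[:2]/q[2]
E
python3 - <<'E'
from h import *
for n in ("scene","top"):
    c=eyes.read_camera(n)
    cv2.imwrite(f"pics/{n}0.png",c["pixels"][:,:,::-1])
    print(n,c["origin"],c["orientation"],np.array(c["mtx"]).tolist())
    for t,z in (("stop_knob",.08),("tab_yellow",.03),("gauge",.018)):
        for r in models.search_frame(c,t)[:3]: print(t,r["p"],r["centre"],ray(c,r["centre"],z).round(4))
o=telemetry.get_obs();print(o, env.finger_overhang)
E
```

```text
scene [1.06713351 0.21003191 0.52332401] [-132.56289793    0.34865605  113.20503807] [[466.05483007074065, 0.0, 314.2668744175649], [0.0, 466.05483007074065, 239.32656320162548], [0.0, 0.0, 1.0]]
stop_knob 0.95 [373.9, 219.7] [0.5512 0.0814 0.08  ]
tab_yellow 0.66 [273.1, 233.2] [ 0.5867 -0.0704  0.03  ]
gauge 0.85 [369.8, 241.4] [0.5328 0.0739 0.018 ]
top [0.51760195 0.04548014 0.82546266] [-172.83730015   -0.8976917   -91.44155822] [[564.2179760032199, 0.0, 326.0819501460771], [0.0, 564.2179760032199, 243.38539733496478], [0.0, 0.0, 1.0]]
stop_knob 0.88 [293.0, 314.4] [0.5183 0.0771 0.08  ]
gauge 0.65 [309.4, 313.1] [0.5196 0.0565 0.018 ]
{'time_s': 0.4, 'qpos': array([-74.76334688,  18.40061255,  -4.01679972,  83.11442845,
         1.2937334 ,  78.54142409,  -3.26017744]), 'joint_velocities': array([ 0.06105004, -0.05979181,  0.0353127 , -0.17232866, -0.00236124,
       -0.16594879, -0.02751004]), 'effort': array([-4.85130272e-05, -4.90453362e+01, -4.02407432e-01, -3.12292743e+01,
       -6.36671414e-02,  3.63515213e-02,  7.49693913e-05]), 'tool_pos': array([0.16196909, 0.6294542 , 0.23642771]), 'tool_rot': array([-1.79988613e+02,  1.53727682e-03,  1.65572530e+02]), 'force': array([-0.14163658,  0.06013324,  0.54435087]), 'wrist_torque': array([0.00854386, 0.04133526, 0.01628173]), 'grasp_force': 0.0, 'grip_width': 0.08710074309642817} 0.014
```

View pics/scene0.png

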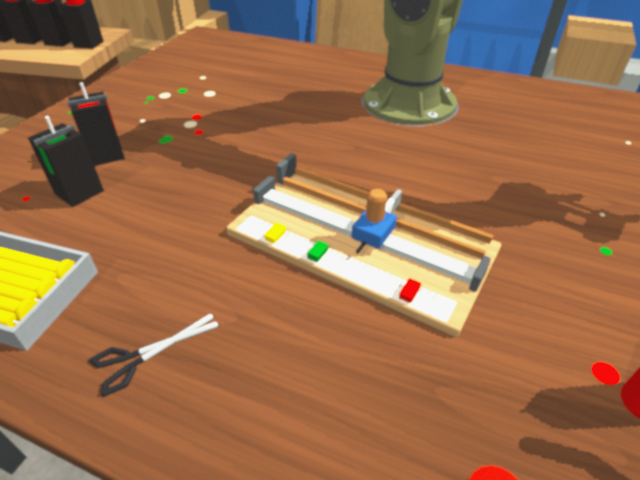

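View pics/top0.png

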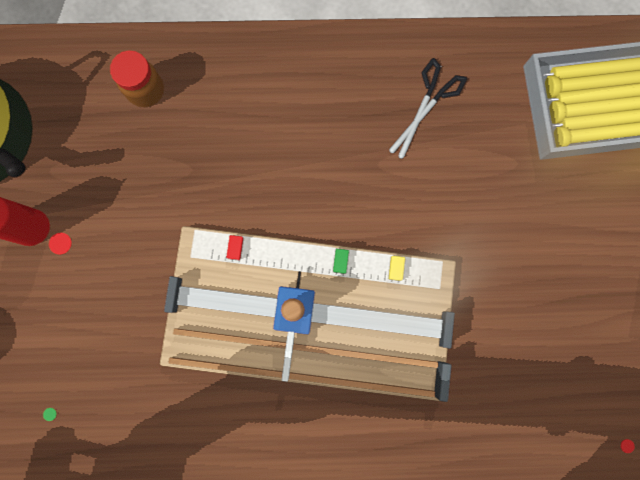

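The scene view shows the knob at (376,205), with yellow at (275,233), green at (318,251) and red at (410,290). In the top view the knob is at (292,310), yellow at (397,268), green at (341,261) and red at (234,247). The line through the tabs gives the gauge's yaw, so I'll segment them by colour.

```bash
cat >> h.py <<'E'
def tabs(c,z=.033):
    h=cv2.cvtColor(c["pixels"],cv2.COLOR_RGB2HSV); out={}
    roi=np.zeros((480,640),np.uint8)
    pts=[[182,227],[455,261],[447,401],[161,366]] if abs(c["origin"][0]-.5176)<.1 else [[285,155],[502,240],[458,334],[226,234]]
    cv2.fillPoly(roi,[np.array(pts)],1)
    for n,a,b in (("red",0,6),("green",50,75),("yellow",25,33)):
        m=((h[...,0]>=a)&(h[...,0]<=b)&(h[...,1]>200)&(h[...,2]>130)).astype(np.uint8)*roi
        k,l,s,ce=cv2.connectedComponentsWithStats(m)
        i=1+np.argmax(s[1:,4]); out[n]=(ce[i],s[i,4],ray(c,ce[i],z))
    return out
def knob(c,z):
    r=models.cut_out(c,"stop_knob")[0]; return r
E
python3 - <<'E'
from h import *
for n in ("scene","top"):
    c=eyes.read_camera(n); t=tabs(c)
    for k,v in t.items(): print(n,k,v[0].round(1),v[1],v[2].round(4))
    d=t["red"][2]-t["yellow"][2]; y=np.array([d[0],d[1]])/np.hypot(d[0],d[1]); print("y axis",y,"yaw",np.degrees(np.arctan2(-y[0],y[1])))
    h=cv2.cvtColor(c["pixels"],cv2.COLOR_RGB2HSV)
    u,v=map(int,models.search_frame(c,"stop_knob")[0]["centre"])
    m=np.zeros((480,640),np.uint8); H=h[v-50:v+50,u-50:u+50]
    bl=(H[...,0]>100)&(H[...,0]<125)&(H[...,1]>130); ys,xs=np.nonzero(bl); print("blue",xs.mean()+u-50,ys.mean()+v-50,xs.size)
    r=models.cut_out(c,"stop_knob")[0]; ys,xs=np.nonzero(r["pixels"]); print("mask",r["p"],xs.min(),xs.max(),ys.min(),ys.max())
    px={"top":(292,310),"scene":(376.5,206)}[n]
    print("knob",ray(c,px,.109 if n=="top" else .09).round(4))
    img=cv2.resize(c["pixels"][v-75:v+45,u-110:u+130,::-1],None,fx=3,fy=3,interpolation=cv2.INTER_CUBIC); cv2.imwrite(f"pics/{n}1.png",img); print(u-110,v-75)
E
```

```text
scene red [409.5 290. ] 250 [0.6218 0.1598 0.033 ]
scene green [317.9 249.9] 182 [0.5972 0.0113 0.033 ]
scene yellow [274.9 232. ] 234 [ 0.5861 -0.0672  0.033 ]
y axis [0.15570555 0.98780351] yaw -8.95771790366461
blue 373.38204833141543 229.54545454545456 869
mask 0.91 352 400 190 251
knob [0.5311 0.0782 0.09  ]
265 145Traceback (most recent call last):
  File "<stdin>", line 3, in <module>
  File "h.py", line 20, in tabs
    i=1+np.argmax(s[1:,4]); out[n]=(ce[i],s[i,4],ray(c,ce[i],z))
        ~~~~~~~~~^^^^^^^^^
    return _wrapfunc(a, 'argmax', axis=axis, out=out, **kwds)
    return bound(*args, **kwds)
ValueError: attempt to get argmax of an empty sequence
```

Top-view colours are paler, so I'll loosen the thresholds.

```bash
sed -i 's/("green",50,75),("yellow",25,33)/("green",45,80),("yellow",24,34)/; s/h\[...,1\]>200)&(h\[...,2\]>130)/h[...,1]>(140 if n=="yellow" else 190))\&(h[...,2]>80)/' h.py
python3 - <<'E'
from h import *
for n in ("top",):
    c=eyes.read_camera(n); t=tabs(c)
    for k,v in t.items(): print(n,k,v[0].round(1),v[1],v[2].round(4))
    d=t["red"][2]-t["yellow"][2]; y=np.array([d[0],d[1]])/np.hypot(d[0],d[1]); print("y axis",y,"yaw",np.degrees(np.arctan2(-y[0],y[1])))
    h=cv2.cvtColor(c["pixels"],cv2.COLOR_RGB2HSV)
    u,v=292,310
    H=h[v-40:v+40,u-40:u+40]
    bl=(H[...,0]>100)&(H[...,0]<125)&(H[...,1]>130); ys,xs=np.nonzero(bl)
    (cx,cy),wh,a=cv2.minAreaRect(np.c_[xs,ys].astype(np.float32)); px=(cx+u-40,cy+v-40)
    print("blue rect",px,wh,a,ray(c,px,.062).round(4))
    hm=(H[...,0]<20)&(H[...,1]>100); yy,xx=np.mgrid[:80,:80]; hm&=np.hypot(xx-40,yy-40)<16
    ys,xs=np.nonzero(hm);(cx,cy),rr=cv2.minEnclosingCircle(np.c_[xs,ys].astype(np.float32)); print("knob",cx+u-40,cy+v-40,rr,ray(c,(cx+u-40,cy+v-40),.1).round(4))
    img=cv2.resize(c["pixels"][v-75:v+45,u-110:u+130,::-1],None,fx=3,fy=3,interpolation=cv2.INTER_CUBIC); cv2.imwrite(f"pics/{n}1.png",img); print(u-110,v-75)
E
```

```text
Traceback (most recent call last):
  File "h.py", line 20, in tabs
    i=1+np.argmax(s[1:,4]); out[n]=(ce[i],s[i,4],ray(c,ce[i],z))
        ~~~~~~~~~^^^^^^^^^
ValueError: attempt to get argmax of an empty sequence
```

```bash
cat > m.py <<'E'
from h import *
def top(u=292,v=310,name=None):
    c=eyes.read_camera("top"); h=cv2.cvtColor(c["pixels"],cv2.COLOR_RGB2HSV)
    out={}
    for n,(tx,ty) in (("red",(234,247)),("green",(341,261)),("yellow",(397,268))):
        ref=c["pixels"][ty-2:ty+3,tx-2:tx+3].reshape(-1,3).mean(0)
        P=c["pixels"][ty-18:ty+19,tx-18:tx+19].astype(float)
        m=np.linalg.norm(P-ref,axis=2)<55; ys,xs=np.nonzero(m)
        k,l,s,ce=cv2.connectedComponentsWithStats(m.astype(np.uint8)); i=1+np.argmax(s[1:,4])
        px=ce[i]+[tx-18,ty-18]; out[n]=ray(c,px,.033)
        print(n,h[ty,tx],px.round(1),s[i,4],out[n].round(4))
    d=(out["red"]-out["yellow"])[:2]; y=d/np.hypot(*d); print("yaw",np.degrees(np.arctan2(-y[0],y[1])))
    H=h[v-40:v+40,u-40:u+40]
    bl=(H[...,0]>100)&(H[...,0]<125)&(H[...,1]>130); ys,xs=np.nonzero(bl)
    (cx,cy),wh,a=cv2.minAreaRect(np.c_[xs,ys].astype(np.float32)); px=(cx+u-40,cy+v-40)
    b=ray(c,px,.058); print("blue rect",np.round(px,1),wh,a,b.round(4))
    yy,xx=np.mgrid[:80,:80]; hm=(H[...,0]<20)&(H[...,1]>80)&(np.hypot(xx-40,yy-40)<17)
    ys,xs=np.nonzero(hm)
    if xs.size:
        (cx,cy),rr=cv2.minEnclosingCircle(np.c_[xs,ys].astype(np.float32)); k=ray(c,(cx+u-40,cy+v-40),.1)
        print("knob",cx+u-40,cy+v-40,rr,k.round(4),"along from yellow",(k-out["yellow"])[:2]@y)
    print("blue along from yellow",(b-out["yellow"])[:2]@y, "across",(b-out["yellow"])[:2]@[y[1],-y[0]])
    if name: cv2.imwrite(name,cv2.resize(c["pixels"][v-80:v+50,u-80:u+130,::-1],None,fx=3.5,fy=3.5,interpolation=cv2.INTER_CUBIC))
    return c
E
python3 -c "
from m import *; top(name='pics/top1.png')"
```

```text
red [  0 187 229] [234.  246.9] 293 [0.6148 0.1605 0.033 ]
green [ 65 148 177] [340.4 260.5] 314 [0.592  0.0109 0.033 ]
yellow [ 27 135 253] [396.4 267.7] 324 [ 0.58   -0.0678  0.033 ]
yaw -8.673231372386732
blue rect [293.7 309.4] (35.22163009643555, 43.6140251159668) 7.594643592834473 [0.5249 0.077  0.058 ]
knob 292.25714111328125 309.61428451538086 11.263851165771484 [0.5243 0.0771 0.1   ] along from yellow 0.1348634849219864
blue along from yellow 0.13482263489360166 across -0.07626784570947627
```

View pics/top1.png

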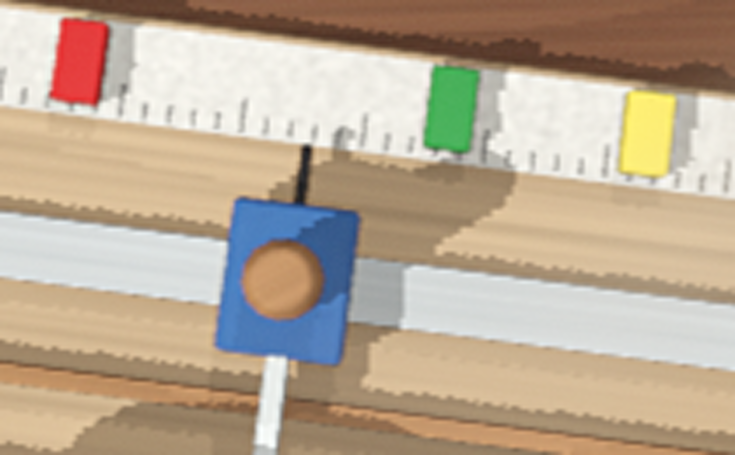

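The picture matches the description: the across-rail distance measures 76 mm against the stated 77. The knob is at (0.524, 0.077), and yellow is 135 mm from it along the gauge's -y. I'll turn the closing line onto the rail and fly over the knob.

drive_tool(
  angular=[
    [0, 0, -0.1],
    [0, 0, 0],
    [0, 0, 0],
    [0, 0, 0],
    [0, 0, 0],
    [0, 0, 0],
    [0, 0, 0],
    [0, 0, 0],
    [0, 0, 0],
    [0, 0, 0],
    [0, 0, 0],
    [0, 0, 0],
    [0, 0, 0],
    [0, 0, 0],
    [0, 0, 0],
    [0, 0, 0],
    [0, 0, 0],
    [0, 0, 0],
    [0, 0, 0],
  ],
  delta_pos=[
    [0, 0, 0],
    [-2.76, -3.07, 0],
    [-2.76, -3.07, 0],
    [-2.76, -3.07, 0],
    [-2.76, -3.07, 0],
    [-2.76, -3.07, 0],
    [-2.76, -3.07, 0],
    [-2.76, -3.07, 0],
    [-2.76, -3.07, 0],
    [-2.76, -3.07, 0],
    [-2.76, -3.07, 0],
    [-2.76, -3.07, 0],
    [-2.76, -3.07, 0],
    [-2.76, -3.07, 0],
    [-2.76, -3.07, 0],
    [-2.76, -3.07, 0],
    [-2.76, -3.07, 0],
    [0, 0, 0],
    [0, 0, 0],
  ],
  gripper=[8.7, 8.7, 8.7, 8.7, 8.7, 8.7, 8.7, 8.7, 8.7, 8.7, 8.7, 8.7, 8.7, 8.7, 8.7, 8.7, 8.7, 8.7, 8.7],
  squeeze=15,
)

```text
time_s: 2.6
tool_pos: [0.5244, 0.0764, 0.2366]
tool_rot: [180.0, -0.0, 171.2]
force: [-0.9, 1.1, 0.8]
grip_width: 0.087
grasp_force: 0.0
```

Now straight down 15 cm to TCP z = 0.087 (fingertips at about 0.073, block top about 0.058), then close.

drive_tool(
  angular=[
    [0, 0, 0],
    [0, 0, 0],
    [0, 0, 0],
    [0, 0, 0],
    [0, 0, 0],
    [0, 0, 0],
    [0, 0, 0],
    [0, 0, 0],
    [0, 0, 0],
    [0, 0, 0],
    [0, 0, 0],
    [0, 0, 0],
    [0, 0, 0],
    [0, 0, 0],
    [0, 0, 0],
    [0, 0, 0],
    [0, 0, 0],
  ],
  delta_pos=[
    [0, 0, 3],
    [0, 0, 3],
    [0, 0, 3],
    [0, 0, 2],
    [0, 0, 2],
    [0, 0, 1],
    [0, 0, 1],
    [0, 0, 0],
    [0, 0, 0],
    [0, 0, 0],
    [0, 0, 0],
    [0, 0, 0],
    [0, 0, 0],
    [0, 0, 0],
    [0, 0, 0],
    [0, 0, 0],
    [0, 0, 0],
  ],
  gripper=[8.7, 8.7, 8.7, 8.7, 8.7, 8.7, 8.7, 8.7, 6, 4, 2.5, 2.5, 2.5, 2.5, 2.5, 2.5, 2.5],
  squeeze=15,
)

```text
time_s: 4.3
tool_pos: [0.5241, 0.0765, 0.0865]
tool_rot: [-180.0, -0.0, 171.3]
force: [-0.1, -1.2, 1.2]
grip_width: 0.0293
grasp_force: 15.0
```

Gripped: the width is 29 mm, as it should be for a 30 mm knob. Next I'll slide 134 mm along tool -y.

drive_tool(
  angular=[
    [0, 0, 0],
    [0, 0, 0],
    [0, 0, 0],
    [0, 0, 0],
    [0, 0, 0],
    [0, 0, 0],
    [0, 0, 0],
    [0, 0, 0],
    [0, 0, 0],
    [0, 0, 0],
    [0, 0, 0],
    [0, 0, 0],
    [0, 0, 0],
    [0, 0, 0],
    [0, 0, 0],
    [0, 0, 0],
    [0, 0, 0],
  ],
  delta_pos=[
    [0, -0.5, 0],
    [0, -1, 0],
    [0, -1, 0],
    [0, -1, 0],
    [0, -1, 0],
    [0, -1, 0],
    [0, -1, 0],
    [0, -1, 0],
    [0, -1, 0],
    [0, -1, 0],
    [0, -1, 0],
    [0, -1, 0],
    [0, -1, 0],
    [0, -0.6, 0],
    [0, -0.3, 0],
    [0, 0, 0],
    [0, 0, 0],
  ],
  gripper=[2.5, 2.5, 2.5, 2.5, 2.5, 2.5, 2.5, 2.5, 2.5, 2.5, 2.5, 2.5, 2.5, 2.5, 2.5, 2.5, 2.5],
)

```text
time_s: 6.0
tool_pos: [0.5039, -0.0564, 0.0866]
tool_rot: [-179.9, 0.0, 171.3]
force: [2.5, -2.2, -4.1]
grip_width: 0.0292
grasp_force: 15.0
```

Run:
```python
from h import *
o=telemetry.get_obs(); print(o["tool_pos"],o["force"])
for n in ("top","scene"):
    c=eyes.read_camera(n); p=o["tool_pos"].copy(); u,v=proj(c,p).astype(int)
    cv2.imwrite(f"pics/{n}2.png",cv2.resize(c["pixels"][v-70:v+70,u-90:u+90,::-1],None,fx=4,fy=4,interpolation=cv2.INTER_CUBIC)); print(n,u-90,v-70)
```

```text
[ 0.50391466 -0.05643717  0.086579  ] [ 2.48278492 -2.22813931 -4.11236867]
top 305 252
scene 211 107
```

View pics/top2.png

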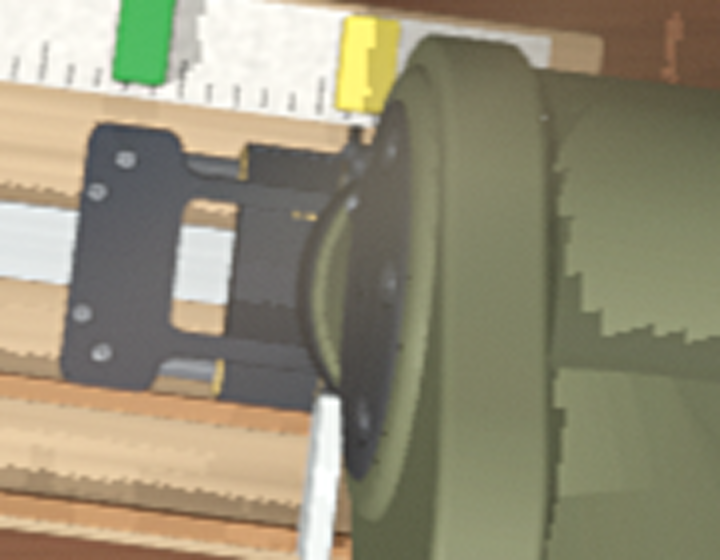

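View pics/scene2.png

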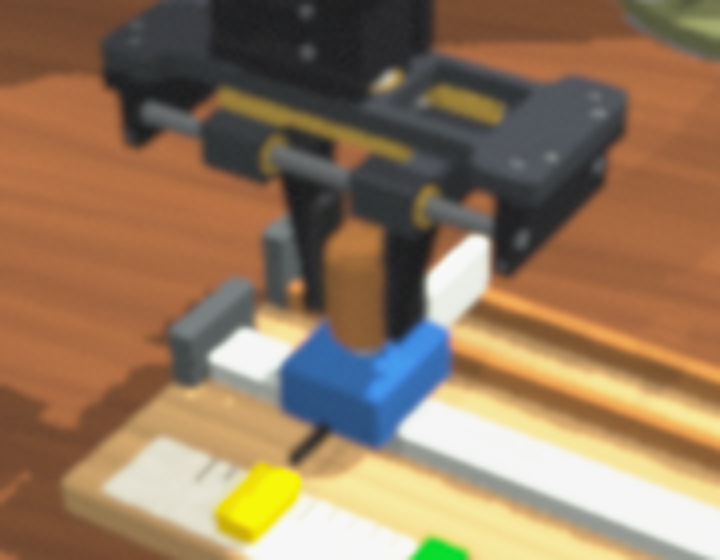

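Both views show the pointer about level with yellow (top crop: pointer near (357,135), tab near (368,65) with the gauge tilted). I'll open, lift and clear the view to measure without the hand in the way.

drive_tool(
  angular=[
    [0, 0, 0],
    [0, 0, 0],
    [0, 0, 0],
    [0, 0, 0],
    [0, 0, 0],
    [0, 0, 0],
    [0, 0, 0],
    [0, 0, 0],
    [0, 0, 0],
    [0, 0, 0],
    [0, 0, 0],
    [0, 0, 0],
    [0, 0, 0],
    [0, 0, 0],
    [0, 0, 0],
    [0, 0, 0],
    [0, 0, 0],
    [0, 0, 0],
    [0, 0, 0],
    [0, 0, 0],
  ],
  delta_pos=[
    [0, 0, 0],
    [0, 0, 0],
    [0, 0, 0],
    [0, 0, 0],
    [0, 0, 0],
    [0, 0, -1],
    [0, 0, -3],
    [0, 0, -4],
    [0, 0, -4],
    [0, 0, -3],
    [0, 4, 0],
    [0, 4, 0],
    [0, 4, 0],
    [0, 4, 0],
    [0, 4, 0],
    [0, 4, 0],
    [0, 4, 0],
    [0, 4, 0],
    [0, 4, 0],
    [0, 0, 0],
  ],
  gripper=[5, 8.7, 8.7, 8.7, 8.7, 8.7, 8.7, 8.7, 8.7, 8.7, 8.7, 8.7, 8.7, 8.7, 8.7, 8.7, 8.7, 8.7, 8.7, 8.7],
)

```text
time_s: 8.1
tool_pos: [0.5565, 0.3084, 0.2362]
tool_rot: [179.8, -0.1, 171.8]
force: [-0.6, 0.4, -0.0]
grip_width: 0.0871
grasp_force: 0.0
```

Run:
```python
from m import *
c=top(387,326,'pics/top3.png')
c=eyes.read_camera("scene"); cv2.imwrite("pics/scene3.png",c["pixels"][:,:,::-1])
```

```text
red [  0 186 229] [234.  246.9] 293 [0.6148 0.1605 0.033 ]
green [ 65 149 176] [340.5 260.5] 315 [0.592  0.0109 0.033 ]
yellow [ 26 138 252] [396.4 267.6] 324 [ 0.5801 -0.0678  0.033 ]
yaw -8.647924112942885
blue rect [402.9 344.4] (2.8845713138580322, 7.28010892868042) 74.05460357666016 [ 0.4746 -0.0687  0.058 ]
knob 394.0 323.5 11.715475082397461 [ 0.5035 -0.0522  0.1   ] along from yellow 0.0039026821249499347
blue along from yellow -0.01676755074128367 across -0.10414874834935108
```

View pics/top3.png

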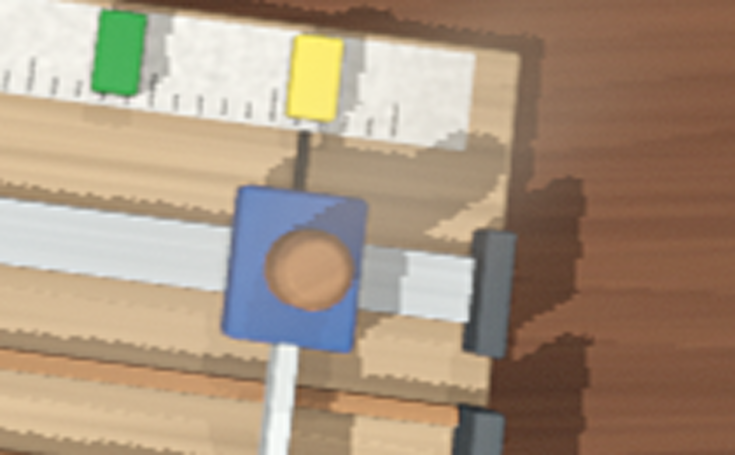

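My crop was off-centre and the sat threshold clipped the paler blue; the pointer looks about 2–4 mm short of the tab's middle (on the green side). I'll measure again with a better mask.

```bash
cat > m2.py <<'E'
from h import *
def along(u=395,v=323):
    y=np.array([.1508,.9886]); yel=np.array([.58005,-.0678])
    c=eyes.read_camera("top"); h=cv2.cvtColor(c["pixels"],cv2.COLOR_RGB2HSV).astype(int)
    yy,xx=np.mgrid[:480,:640]; near=np.hypot(xx-u,yy-v)<34
    bl=near&(h[...,0]>100)&(h[...,0]<125)&(h[...,1]>100)
    kn=near&(h[...,0]<22)&(h[...,1]>80)&(np.hypot(xx-u,yy-v)<15)
    k,l,s,ce=cv2.connectedComponentsWithStats(kn.astype(np.uint8)); i=1+np.argmax(s[1:,4])
    P=np.argwhere(l==i)[:,::-1].astype(np.float32); (kc,r)=cv2.minEnclosingCircle(P)
    B=np.argwhere(bl)[:,::-1].astype(np.float32); bc,wh,a=cv2.minAreaRect(B)
    for n,px,z in (("knob circ",kc,.1),("knob mean",ce[i],.1),("blue",bc,.058)):
        p=ray(c,px,z); print(n,np.round(px,1),p.round(4),"along",round(((p[:2]-yel)@y)*1000,1),"across",round(((p[:2]-yel)@[y[1],-y[0]])*1000,1))
    print(r,wh,a,s[i,4])
E
python3 - <<'E'
from m2 import *
along()
c=eyes.read_camera("scene"); m=np.array([.5039,-.0564])
yel=tabs(c)["yellow"]; print(yel[0],yel[2])
r=models.search_frame(c,"stop_knob")[0];u,v=map(int,r["centre"])
h=cv2.cvtColor(c["pixels"],cv2.COLOR_RGB2HSV); H=h[v-40:v+40,u-40:u+40]
k=(H[...,0]<20)&(H[...,1]>120)&(H[...,2]>60)
cv2.imwrite("pics/s4.png",cv2.resize(c["pixels"][v-45:v+55,u-70:u+50,::-1],None,fx=6,fy=6,interpolation=cv2.INTER_CUBIC));print(u-70,v-45)
E
```

```text
knob circ [394.7 323. ] [ 0.5041 -0.0531  0.1   ] along 3.1 across -77.3
knob mean [394.7 322.7] [ 0.5045 -0.0532  0.1   ] along 3.1 across -76.9
blue [391.3 322.7] [ 0.5038 -0.0543  0.058 ] along 1.8 across -77.4
12.032283782958984 (36.344627380371094, 42.39772033691406) 7.495856761932373 423
[275.35055351 231.82287823] [ 0.585342   -0.06684823  0.033     ]
231 149
```

View pics/s4.png

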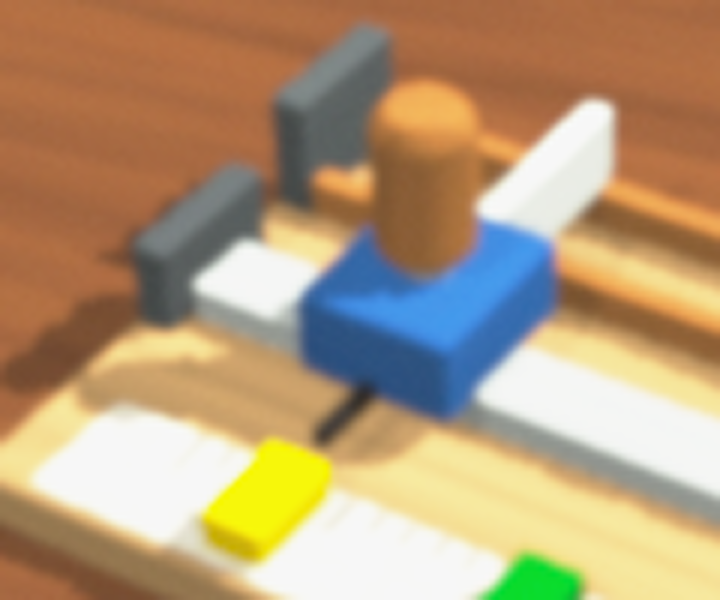

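The knob (+3.1) and block (+1.8) estimates are biased by parallax on their visible sides. The pointer is low and close to the tab, so I'll measure it against the tab directly.

```bash
cat > m3.py <<'E'
from h import *
y=np.array([.1508,.9886]); yel=np.array([.58005,-.0678])
def pointer(z=.04,u0=388,u1=402,rows=range(285,299)):
    c=eyes.read_camera("top"); g=c["pixels"].astype(float).sum(2)
    for z in (.03,.036,.042):
        L=[]
        for v in rows:
            s=g[v,u0:u1+1]; w=np.clip(np.median(s)*.75-s,0,None)
            if w.sum()<60: continue
            u=(w*np.arange(u0,u1+1)).sum()/w.sum(); p=ray(c,(u,v),z)[:2]; L.append(((p-yel)@y*1000,u))
        print(z,len(L),"along mm median",np.round(np.median([a for a,_ in L]),2),np.round([a for a,_ in L],1))
E
python3 - <<'E'
from m3 import *
pointer()
t=eyes.read_camera("top"); s=eyes.read_camera("scene")
a=(394.1,283.4); b=(284.5,221.8)
A=ray(t,a,0)-t["origin"]; B=ray(s,b,0)-s["origin"]; A/=np.linalg.norm(A);B/=np.linalg.norm(B)
q=np.linalg.lstsq(np.c_[A,-B],s["origin"]-t["origin"],rcond=None)[0]
P,Q=t["origin"]+A*q[0],s["origin"]+B*q[1]; print("tip",P,Q)
# predicted blue-block corners if knob axis is at along=0 / +2 mm, vs crop corners
for al in (-.001,.001,.003):
    k=yel+[-.077*y[1],.077*y[0]]+al*y; X=np.array([y[1],-y[0]])
    print(al,[ (( proj(t,[*(k+i*.03*X+j*.025*y),.058])-[307,246])*3.5).round(0).tolist() for i,j in ((1,1),(1,-1),(-1,-1),(-1,1))])
E
```

```text
0.03 14 along mm median 1.28 [1.1 1.3 1.3 1.3 1.1 1.1 1.  0.7 1.3 1.5 1.5 1.4 1.3 1.2]
0.036 14 along mm median 2.04 [1.9 2.1 2.  2.1 1.9 1.9 1.8 1.5 2.1 2.3 2.2 2.2 2.1 2. ]
0.042 14 along mm median 2.81 [2.7 2.8 2.8 2.9 2.6 2.7 2.6 2.3 2.8 3.1 3.  2.9 2.8 2.8]
tip [ 0.55794115 -0.0635777   0.03334391] [ 0.55808815 -0.06395777  0.03340372]
-0.001 [[247.0, 183.0], [375.0, 199.0], [359.0, 355.0], [229.0, 338.0]]
0.001 [[242.0, 182.0], [370.0, 198.0], [353.0, 354.0], [224.0, 338.0]]
0.003 [[237.0, 181.0], [365.0, 198.0], [348.0, 354.0], [219.0, 337.0]]
```

The pointer (+1.7 mm at its triangulated height of 33 mm) and the block corners (+1.8 mm) agree. I'll re-grip and nudge about 1.5 mm further.

Run:
```python
from h import *
o=telemetry.get_obs(); print(o["time_s"],o["tool_pos"],o["tool_rot"])
d=np.array([.5039,-.0564,.0866])-o["tool_pos"]; print(R.from_euler('xyz',o["tool_rot"],degrees=True).as_matrix().T@d*100)
```

```text
8.5 [0.55875408 0.299252   0.23713042] [1.79978751e+02 2.82733124e-02 1.71189758e+02]
[-1.91411665e-02 -3.59913056e+01  1.50397066e+01]
```

drive_tool(
  angular=[
    [0, 0, 0],
    [0, 0, 0],
    [0, 0, 0],
    [0, 0, 0],
    [0, 0, 0],
    [0, 0, 0],
    [0, 0, 0],
    [0, 0, 0],
    [0, 0, 0],
    [0, 0, 0],
    [0, 0, 0],
    [0, 0, 0],
    [0, 0, 0],
    [0, 0, 0],
    [0, 0, 0],
    [0, 0, 0],
    [0, 0, 0],
    [0, 0, 0],
    [0, 0, 0],
  ],
  delta_pos=[
    [0, -4, 0],
    [0, -4, 0],
    [0, -4, 0],
    [0, -4, 0],
    [0, -4, 0],
    [0, -4, 0],
    [0, -4, 0],
    [0, -4, 0],
    [0, -4, 0],
    [0, 0, 0],
    [0, 0, 0],
    [0, 0, 3],
    [0, 0, 3],
    [0, 0, 3],
    [0, 0, 2],
    [0, 0, 2],
    [0, 0, 1],
    [0, 0, 1],
    [0, 0, 0],
  ],
  gripper=[8.7, 8.7, 8.7, 8.7, 8.7, 8.7, 8.7, 8.7, 8.7, 8.7, 8.7, 8.7, 8.7, 8.7, 8.7, 8.7, 8.7, 8.7, 8.7],
)

```text
time_s: 10.4
tool_pos: [0.5035, -0.0546, 0.0857]
tool_rot: [-180.0, -0.1, 171.4]
force: [0.2, 0.6, 0.5]
grip_width: 0.0868
grasp_force: 0.0
```

drive_tool(
  angular=[
    [0, 0, 0],
    [0, 0, 0],
    [0, 0, 0],
    [0, 0, 0],
    [0, 0, 0],
    [0, 0, 0],
    [0, 0, 0],
    [0, 0, 0],
    [0, 0, 0],
    [0, 0, 0],
    [0, 0, 0],
    [0, 0, 0],
    [0, 0, 0],
    [0, 0, 0],
  ],
  delta_pos=[
    [0, 0, 0],
    [0, 0, 0],
    [0, 0, 0],
    [0, 0, 0],
    [0, 0, 0],
    [0, 0, 0],
    [0, 0, 0],
    [0, 0, 0],
    [0, 0, 0],
    [0, -0.1, 0],
    [0, -0.05, 0],
    [0, 0, 0],
    [0, 0, 0],
    [0, 0, 0],
  ],
  gripper=[6, 4, 2.5, 2.5, 2.5, 2.5, 2.5, 2.5, 2.5, 2.5, 2.5, 2.5, 2.5, 2.5],
)

```text
time_s: 11.8
tool_pos: [0.5039, -0.0561, 0.0866]
tool_rot: [180.0, 0.0, 171.3]
force: [1.8, 2.6, -0.5]
grip_width: 0.0295
grasp_force: 15.0
```

Run:
```python
from h import *
o=telemetry.get_obs(); print(o["tool_pos"],o["force"])
eyes.read_camera("top"); eyes.read_camera("top"); o=telemetry.get_obs(); print(o["time_s"],o["tool_pos"],o["force"],o["grip_width"])
```

```text
[ 0.50386178 -0.05610785  0.08655955] [ 1.78481794  2.6450653  -0.52119754]
11.9 [ 0.50378979 -0.05633729  0.08655192] [ 0.98238394  2.60045624 -0.1642302 ] 0.029121006437235353
```

The carriage is still sticking (2.6 N, just below its 3 N of friction), so I'll push a little more until the TCP has really moved 1.5 mm.

drive_tool(
  angular=[
    [0, 0, 0],
    [0, 0, 0],
    [0, 0, 0],
    [0, 0, 0],
    [0, 0, 0],
    [0, 0, 0],
  ],
  delta_pos=[
    [0, -0.1, 0],
    [0, -0.05, 0],
    [0, 0, 0],
    [0, 0, 0],
    [0, 0, 0],
    [0, 0, 0],
  ],
  gripper=[2.5, 2.5, 2.5, 2.5, 2.5, 2.5],
)

```text
time_s: 12.5
tool_pos: [0.5035, -0.0584, 0.0866]
tool_rot: [-180.0, -0.0, 171.3]
force: [1.4, 2.3, 0.4]
grip_width: 0.0294
grasp_force: 15.0
```

That moved about 2 mm. Release, retreat, check.

drive_tool(
  angular=[
    [0, 0, 0],
    [0, 0, 0],
    [0, 0, 0],
    [0, 0, 0],
    [0, 0, 0],
    [0, 0, 0],
    [0, 0, 0],
    [0, 0, 0],
    [0, 0, 0],
    [0, 0, 0],
    [0, 0, 0],
    [0, 0, 0],
    [0, 0, 0],
    [0, 0, 0],
    [0, 0, 0],
    [0, 0, 0],
    [0, 0, 0],
    [0, 0, 0],
    [0, 0, 0],
    [0, 0, 0],
  ],
  delta_pos=[
    [0, 0, 0],
    [0, 0, 0],
    [0, 0, 0],
    [0, 0, 0],
    [0, 0, 0],
    [0, 0, -1],
    [0, 0, -3],
    [0, 0, -4],
    [0, 0, -4],
    [0, 0, -3],
    [0, 4, 0],
    [0, 4, 0],
    [0, 4, 0],
    [0, 4, 0],
    [0, 4, 0],
    [0, 4, 0],
    [0, 4, 0],
    [0, 4, 0],
    [0, 4, 0],
    [0, 0, 0],
  ],
  gripper=[5, 8.7, 8.7, 8.7, 8.7, 8.7, 8.7, 8.7, 8.7, 8.7, 8.7, 8.7, 8.7, 8.7, 8.7, 8.7, 8.7, 8.7, 8.7, 8.7],
)

```text
time_s: 14.5
tool_pos: [0.5561, 0.3054, 0.2362]
tool_rot: [179.8, -0.1, 171.8]
force: [-0.9, 0.7, -0.0]
grip_width: 0.0868
grasp_force: 0.0
```

Run:
```python
from m3 import *
import m2
pointer(); m2.along(396,323)
c=eyes.read_camera("top"); cv2.imwrite("pics/t5.png",cv2.resize(c["pixels"][240:370,300:480,::-1],None,fx=4,fy=4,interpolation=cv2.INTER_CUBIC))
```

```text
0.03 12 along mm median -0.67 [-1.  -1.1 -0.7 -0.9 -0.4 -0.5 -0.7 -0.7 -0.9 -1.  -0.5 -0.6]
0.036 12 along mm median 0.11 [-0.2 -0.3  0.1 -0.1  0.3  0.2  0.1  0.1 -0.1 -0.2  0.2  0.2]
0.042 12 along mm median 0.89 [0.6 0.5 0.9 0.7 1.1 1.  0.9 0.9 0.7 0.6 1.  1. ]
knob circ [396.1 323.4] [ 0.5035 -0.0549  0.1   ] along 1.2 across -77.6
knob mean [396.3 323. ] [ 0.5041 -0.0552  0.1   ] along 1.0 across -77.0
blue [392.5 322.9] [ 0.5035 -0.0559  0.058 ] along 0.2 across -77.5
12.14547348022461 (35.98710250854492, 42.8807373046875) 6.709837436676025 420
```

View pics/t5.png

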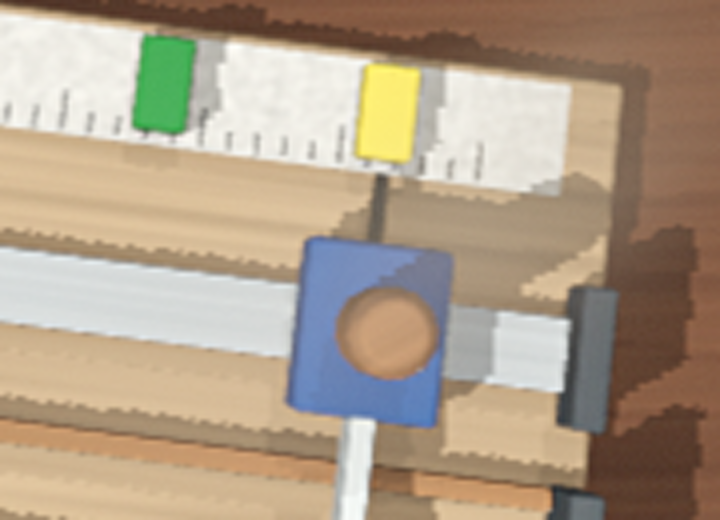

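The pointer at (381,178) now lines up with the middle of the yellow tab at (388,113) along the gauge's tilted x axis, with about 0 mm offset by pointer and block. The gripper is clear, so I'm handing in.

```bash
python3 -c "
from cell import env; print(env.sign_off())"
```

```text
the job is handed in; nothing more can be done
None
```

The blue stop now stands level with the yellow tab, within about 1 mm by camera; I let go of the knob, moved the arm clear and handed the job in at about 15 s, though the sign-off returned no verdict.

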